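# Load the pill organizer and set its bottle counter

### The arm

A 6-joint arm with a two-finger parallel gripper is mounted at the origin on the work surface. World frame = base frame: x ahead of the robot, y to its left, z up, the work surface at z = 0. Lengths are in m, angles in rad, forces in N, time in s.
With the tool pointing down it reaches from about 0.35 to 0.725 m from the base axis. Payload 4.3 kg.
Tool frame: the origin (TCP) lies at the very end of the fingers, on their centre line; the grasp point (between the pads) lies 19 mm behind it (ctrl.grip_point_offset is the distance from the TCP to the grasp point, in m); z points along the fingers, y is the direction in which the jaws open and shut (so a half turn about z gives the same grasp; the last joint's range is limited). The gripper opens to 85 mm and grips with 20 to 120 N. Pads are 22 mm wide; open, the fingers measure 114 mm over their backs; the gripper's body (76 mm by 85 mm) begins 54 mm behind the grasp point. The pads swing forward as they close: fully open they stand 13 mm farther back than shut.
Start: joints at [1.105, 0.377, 0.081, 1.274, 0, 1.46], TCP at [0.2, 0.539, 0.231] pointing down, gripper open.
Joint ranges: [-2.72, 2.72], [-0.84, 1.66], [-1.02, 1.22], [-1.77, 2.12], [-1.37, 1.28], [-3.14, 3.14]. Speed limits (rad/s): [2.57, 2.57, 3.14, 3.14, 3.14, 3.14].

### API

Orientations are given as a unit quaternion [w, x, y, z].
In Python, from cell import ctrl gives the robot as it stands.
- The arm moves only by the shell command python3 -m inch 'ROWS' [FORCE]. ROWS is JSON, a list that holds one entry, the list of rows, each a list of 5 numbers: the shift along the world's x, y, z as a fraction of full scale, then the turn about the world's z as a fraction of full scale, then the closure, from -1 (fully open) to 1 (shut), so that 0 is half open. In form: [[[dx, dy, dz, yaw, grip], ...]]. A call has 1 to 10 rows; each row is the pose to reach, as a shift and turn from the pose commanded when the call began; what a row does not reach only later rows make up. Full scale, the value 1, is 0.15 m for a shift and 90 degrees for a turn. A row lasts 1/10 s, in which the tool goes at most 50 mm and 8.59 degrees, less where a joint would pass 70% of its speed; a pose out of reach is approached as far as the arm can. A call with a number of a shift or a turn outside -1 to 1 is refused whole. A call with a gripper value outside its range is refused whole. The fingers move at their own pace and stop on an object; FORCE is the grip in N (left out, the last holds). Time passes only in rows, so rows that repeat a pose let the fingers close. It gives the time, the measured TCP pose, the force and the opening at its end, in the units of the state.
- ctrl.sense(): the state, without advancing time (a new reading comes with each control period).
- ctrl.camera(name): name is "scene" or "top" or "wrist"; returns the picture (400x640x3 uint8, red, green, blue); there is no depth.
- ctrl.camera_info(name): a dict with "fx", "fy", "cx", "cy" (pixels), "pose" (4x4, takes a point from camera to world coordinates). Camera axes: x right, y down, z forward; pixel columns grow to the right and rows downward; lengths in m; the calibration is good to about 2 mm. A picture is of the moment at which its call begins: read the wrist's pose just before it. camera_info takes no time and is no camera call; for the wrist camera it gives the pose at the moment of the call.
- ctrl.sign_off(): hands the job in, once; it reports no verdict.
The state is a dict: "t": time; "qpos": joint angles; "dq": joint speeds; "tau": joint torques, N m; "position": TCP position; "tcp_rot": TCP orientation; "ft_force": force on the tool from outside, world axes, zero at the start; "ft_torque": the same for the moment, N m; "grip_width": finger opening in m.
Only numpy, scipy, OpenCV 4.12 (cv2) and the standard library are available. Lean on these libraries where they do the work, as an engineer would, in place of code of your own. Each camera call takes 0.05 s, during which the arm holds its last target.

### The job

Take the wooden massage roller off the pill organizer and set it down on its rollers in the middle of the cork mat, and stand every pill bottle upright, fully down, in a well of the organizer (one per well, any wells). Then turn the dial so that it rests exactly as many clicks past its long zero mark as there are bottles (two, three or four), and only after that press the round white start key fully down and let it go. Leave the glass tumbler, the spring clip and the spectacle case where they are.

Things in the scene. Friction and masses are not known exactly. Their poses are not given: they have to be found in the camera images.
- organizer: Pale grey pill organizer, fixed, standing on the tray (its own yaw up to about 0.13 rad). Origin at its underside (14 mm above the table); x points away from the robot, y along the row of wells to the robot's left, z up. A block 40 mm high: the row of four wells spans x -40..40, y -175..90 mm, the console with dial and key spans x -40..90, y 90..185 mm
- well1 (a point): Centre of the mouth of well 1 of four (1 is farthest from the dial), level with the organizer's top face, axes as the organizer's. Round blind hole 52 mm in diameter, 26 mm deep; the wells are 64 mm apart
- well2 (a point): Centre of the mouth of well 2 of four (1 is farthest from the dial), level with the organizer's top face, axes as the organizer's. Round blind hole 52 mm in diameter, 26 mm deep; the wells are 64 mm apart
- well3 (a point): Centre of the mouth of well 3 of four (1 is farthest from the dial), level with the organizer's top face, axes as the organizer's. Round blind hole 52 mm in diameter, 26 mm deep; the wells are 64 mm apart
- well4 (a point): Centre of the mouth of well 4 of four (1 is farthest from the dial), level with the organizer's top face, axes as the organizer's. Round blind hole 52 mm in diameter, 26 mm deep; the wells are 64 mm apart
- bottle1_mid (a point): Pill bottle 1: amber plastic cylinder 46 mm in diameter with white twist cap 44 mm in diameter, 80 mm high in all, 120 g, starts standing on the tray (tray top 14 mm above the table). This point is its centre, 40 mm above its foot; z is its axis, pointing to the cap. Fully down in a well it is 54 mm above the organizer's origin
- bottle2_mid (a point): Pill bottle 2: amber plastic cylinder 46 mm in diameter with white twist cap 44 mm in diameter, 80 mm high in all, 120 g, starts standing on the tray (tray top 14 mm above the table). This point is its centre, 40 mm above its foot; z is its axis, pointing to the cap. Fully down in a well it is 54 mm above the organizer's origin. May be absent
- bottle3_mid (a point): Pill bottle 3: amber plastic cylinder 46 mm in diameter with white twist cap 44 mm in diameter, 80 mm high in all, 120 g, starts standing on the tray (tray top 14 mm above the table). This point is its centre, 40 mm above its foot; z is its axis, pointing to the cap. Fully down in a well it is 54 mm above the organizer's origin. May be absent
- bottle4_mid (a point): Pill bottle 4: amber plastic cylinder 46 mm in diameter with white twist cap 44 mm in diameter, 80 mm high in all, 120 g, starts standing on the tray (tray top 14 mm above the table). This point is its centre, 40 mm above its foot; z is its axis, pointing to the cap. Fully down in a well it is 54 mm above the organizer's origin. May be absent
- roller_mid (a point): Wooden massage roller lying across the wells at the start: a bar 130 mm long (its x), 30 mm wide (y), 28 mm high, between two cross rollers 34 mm in diameter and 70 mm long, which do not turn and carry it; 158 mm long over all, 180 g. This point is the centre of the bar, 26 mm above what the roller rests on; the bar spans 12 to 40 mm above it
- mat: Cork mat 220 mm (x) by 150 mm (y), 4 mm thick, fixed on the table to the robot's left; origin at the centre of its underside
- dial (a joint): Dial angle in rad: 0 with the pointer at the long zero mark, growing clockwise seen from above; ten rests 0.5236 rad (30 degrees) apart, from 0 (zero mark) to 9, each with a short mark on the console; it springs to the nearest rest when let go (up to about 0.12 N m to pass a click) and cannot be turned past 0 or 9. Starts between rests 6 and 9
- dial_grip (a point): Point on the dial's vertical axis at the height to grip, 32 mm above the organizer's top face; turns with the dial, x points along the grip bar to its pointer end (black line). Grip bar 56 mm long, 14 mm thick, standing from 8 to 44 mm above the top face on a disc 64 mm in diameter, 8 mm high
- start_key (a joint): Start key travel in m: 0 up, 0.005 fully down; springs back; 3.5 N holds it fully down
- start_key_top (a point): Centre of the top of the round white start key (26 mm in diameter, standing 8 mm above the console's top face), in front of the dial; it is pressed straight down
- tumbler: Glass tumbler, 72 mm across the rim, 100 mm high, bystander; origin at the centre of its foot
- clip: Aluminium spring clip, 90 mm long, lying on the table, bystander; origin at its underside
- case: Grey spectacle case 60 x 160 x 35 mm lying on the tray beyond the organizer, bystander; origin at the centre of its underside
Things that resemble listed ones, but are neither listed nor needed, are in the scene too. What is shaped like the part that bears bottle4_mid but blue or green is not meant.

How it is judged:
On the way, in this order (a step that is already met when the one before it is completed fails the run):
1. the roller stands on the mat and every bottle stands in a well (horizontal distance between roller_mid and mat below 0.05 m and height (world z) of roller_mid below 0.04 m and angle between each of roller_mid, bottle1_mid, bottle2_mid, bottle3_mid, bottle4_mid's own z axis and vertical below 0.15 rad and x of bottle1_mid in the frame of organizer between -0.008 and 0.008 m and y of bottle1_mid in the frame of organizer between -0.16 and 0.075 m and z of bottle1_mid in the frame of organizer between 0.048 and 0.06 m and x of bottle2_mid in the frame of organizer between -0.008 and 0.008 m and y of bottle2_mid in the frame of organizer between -0.16 and 0.075 m and z of bottle2_mid in the frame of organizer between 0.048 and 0.06 m and x of bottle3_mid in the frame of organizer between -0.008 and 0.008 m and y of bottle3_mid in the frame of organizer between -0.16 and 0.075 m and z of bottle3_mid in the frame of organizer between 0.048 and 0.06 m and x of bottle4_mid in the frame of organizer between -0.008 and 0.008 m and y of bottle4_mid in the frame of organizer between -0.16 and 0.075 m and z of bottle4_mid in the frame of organizer between 0.048 and 0.06 m), for 0.3 s.
2. the dial rests as many clicks past zero as there are bottles ((value of joint dial between 0.9058 and 1.1886 rad or value of joint dial between 1.4294 and 1.7122 rad or value of joint dial between 1.953 and 2.2358 rad) and (value of joint dial below 1.8326 rad or height (world z) of bottle2_mid above -100 m) and (value of joint dial below 1.8326 rad or height (world z) of bottle3_mid above -100 m) and (value of joint dial below 1.8326 rad or height (world z) of bottle4_mid above -100 m) and (value of joint dial below 1.309 rad or height (world z) of any of bottle2_mid, bottle3_mid above -100 m) and (value of joint dial below 1.309 rad or height (world z) of any of bottle2_mid, bottle4_mid above -100 m) and (value of joint dial below 1.309 rad or height (world z) of any of bottle3_mid, bottle4_mid above -100 m) and (value of joint dial above 1.309 rad or (height (world z) of bottle2_mid below -100 m and value of joint dial above -100 rad) or (height (world z) of bottle3_mid below -100 m and value of joint dial above -100 rad)) and (value of joint dial above 1.309 rad or (height (world z) of bottle2_mid below -100 m and value of joint dial above -100 rad) or (height (world z) of bottle4_mid below -100 m and value of joint dial above -100 rad)) and (value of joint dial above 1.309 rad or (height (world z) of bottle3_mid below -100 m and value of joint dial above -100 rad) or (height (world z) of bottle4_mid below -100 m and value of joint dial above -100 rad)) and (value of joint dial above 1.8326 rad or (height (world z) of bottle2_mid below -100 m and value of joint dial above -100 rad) or (height (world z) of bottle3_mid below -100 m and value of joint dial above -100 rad) or (height (world z) of bottle4_mid below -100 m and value of joint dial above -100 rad)) and velocity of joint dial between -0.1 and 0.1 rad/s and contact force between the fingers and dial below 0.1 N), for 0.3 s.
3. the start key is pressed fully down after that (value of joint start_key above 0.004 m), for 0.05 s.
At the end, for the whole second after the job is handed in: Every bottle upright (0.15 rad) and fully down in a well; the roller on its rollers on the cork mat, centre within 50 mm of the mat's; the dial within 0.14 rad of n x 0.5236 rad, n being the number of bottles present; the start key up again; the bystanders within 40 mm of their places (all of step 1 and (value of joint dial between 0.9058 and 1.1886 rad or value of joint dial between 1.4294 and 1.7122 rad or value of joint dial between 1.953 and 2.2358 rad) and (value of joint dial below 1.8326 rad or height (world z) of bottle2_mid above -100 m) and (value of joint dial below 1.8326 rad or height (world z) of bottle3_mid above -100 m) and (value of joint dial below 1.8326 rad or height (world z) of bottle4_mid above -100 m) and (value of joint dial below 1.309 rad or height (world z) of any of bottle2_mid, bottle3_mid above -100 m) and (value of joint dial below 1.309 rad or height (world z) of any of bottle2_mid, bottle4_mid above -100 m) and (value of joint dial below 1.309 rad or height (world z) of any of bottle3_mid, bottle4_mid above -100 m) and (value of joint dial above 1.309 rad or (height (world z) of bottle2_mid below -100 m and value of joint dial above -100 rad) or (height (world z) of bottle3_mid below -100 m and value of joint dial above -100 rad)) and (value of joint dial above 1.309 rad or (height (world z) of bottle2_mid below -100 m and value of joint dial above -100 rad) or (height (world z) of bottle4_mid below -100 m and value of joint dial above -100 rad)) and (value of joint dial above 1.309 rad or (height (world z) of bottle3_mid below -100 m and value of joint dial above -100 rad) or (height (world z) of bottle4_mid below -100 m and value of joint dial above -100 rad)) and (value of joint dial above 1.8326 rad or (height (world z) of bottle2_mid below -100 m and value of joint dial above -100 rad) or (height (world z) of bottle3_mid below -100 m and value of joint dial above -100 rad) or (height (world z) of bottle4_mid below -100 m and value of joint dial above -100 rad)) and value of joint start_key below 0.0015 m and linear speed of roller below 0.02 m/s); the robot touches nothing.
It fails at once if the tumbler is moved or tipped (distance of tumbler from where it was at the start of the episode above 0.04 m or angle between tumbler's own z axis and vertical above 0.4 rad).
It fails at once if the spring clip is moved (distance of clip from where it was at the start of the episode above 0.04 m).
It fails at once if the spectacle case is moved (distance of case from where it was at the start of the episode above 0.04 m).
Of bottle2, bottle3, bottle4 only 1 to 3 are there at a start; the rules pass over those that are not, and their reading is None.
At some moment in a run one of bottle1, bottle2, bottle3, bottle4 may be knocked a few centimetres aside while the robot is not near it.
It also fails if it takes over 208 s, if anything falls off the work surface, if the arm or the gripper's body presses on something with over 40 N, if the wrist force passes 120 N, or if a joint passes its speed limit or range.

## Working session

There is one attempt and no reset: what is moved stays moved. The work goes in short steps, Python scripts to look and compute and a shell command to move; the robot and the scene stay as the last step left them, time stands still between calls to the robot, and variables do not carry over. Pictures are saved under pics/ and viewed, and the job is handed in when it is done.

```bash
ls; mkdir -p pics
cat > h.py <<'E'
import numpy as np, cv2
from cell import ctrl
def snap(name,fn):
    inf=ctrl.camera_info(name); im=ctrl.camera(name); cv2.imwrite('pics/'+fn,im[:,:,::-1]); return im,inf
def proj(inf,P):
    T=np.linalg.inv(np.array(inf['pose'])); p=T[:3,:3]@np.array(P)+T[:3,3]
    return inf['fx']*p[0]/p[2]+inf['cx'], inf['fy']*p[1]/p[2]+inf['cy']
def back(inf,u,v,z):
    T=np.array(inf['pose']); d=T[:3,:3]@np.array([(u-inf['cx'])/inf['fx'],(v-inf['cy'])/inf['fy'],1]); o=T[:3,3]
    return o+d*(z-o[2])/d[2]
def crop(im,x0,y0,x1,y1,k,fn):
    cv2.imwrite('pics/'+fn,cv2.resize(im[y0:y1,x0:x1,::-1],None,fx=k,fy=k,interpolation=cv2.INTER_CUBIC))
E
python3 - <<'E'
from h import *
for n in ['scene','top']:
    im,inf=snap(n,n+'0.png'); np.save(n+'0.npy',im); print(n,inf)
print(ctrl.sense())
E
```

```text
pics
scene {'fx': 501.33779681726924, 'fy': 501.33779681726924, 'cx': 309.3134340617885, 'cy': 202.049095483229, 'pose': array([[ 0.13598811,  0.63611093, -0.75951967,  1.47871283],
       [ 0.99060307, -0.09859341,  0.09478872, -0.15047885],
       [-0.01458749, -0.76527265, -0.64354097,  0.89858249],
       [ 0.        ,  0.        ,  0.        ,  1.        ]])}
top {'fx': 415.0865590594395, 'fy': 415.0865590594395, 'cx': 324.3342629442071, 'cy': 199.88157866696278, 'pose': array([[-1.51897725e-02, -9.94426370e-01,  1.04333437e-01,
         4.09933740e-01],
       [-9.99883331e-01,  1.52749174e-02,  1.70634250e-05,
        -2.46516074e-02],
       [-1.61065295e-03, -1.04321006e-01, -9.94542374e-01,
         1.28332605e+00],
       [ 0.00000000e+00,  0.00000000e+00,  0.00000000e+00,
         1.00000000e+00]])}
{'t': 0.1, 'qpos': array([ 1.10470066e+00,  3.77967811e-01,  7.97446679e-02,  1.27443047e+00,
       -1.09796762e-05,  1.46053098e+00]), 'dq': array([ 0.0006028 , -0.00077352,  0.00266943,  0.0013746 ,  0.00220424,
        0.00207151]), 'tau': array([ 1.08519387e-03, -4.64693749e+01,  2.70582569e+01,  1.19810906e-02,
       -6.59297325e-05, -5.85238141e-06]), 'position': array([0.2000152 , 0.53844039, 0.23046126]), 'tcp_rot': array([-2.58664215e-04,  1.76977945e-01,  9.84214379e-01, -8.91907321e-04]), 'ft_force': array([-0.22984826,  0.40696253, -0.80646557]), 'ft_torque': array([ 0.0158554 , -0.00190749, -0.01912677]), 'grip_width': 0.08525629769710959}
```

View pics/scene0.png

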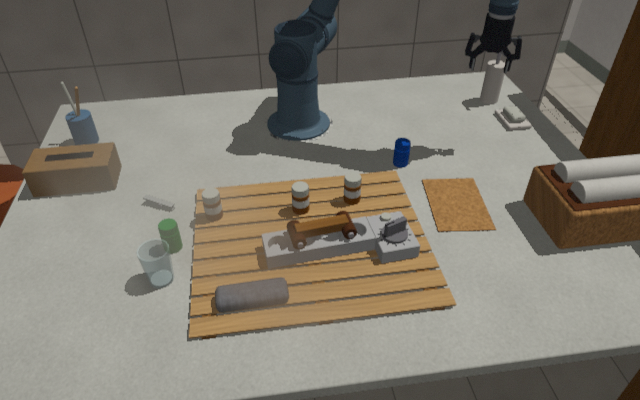

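View pics/top0.png

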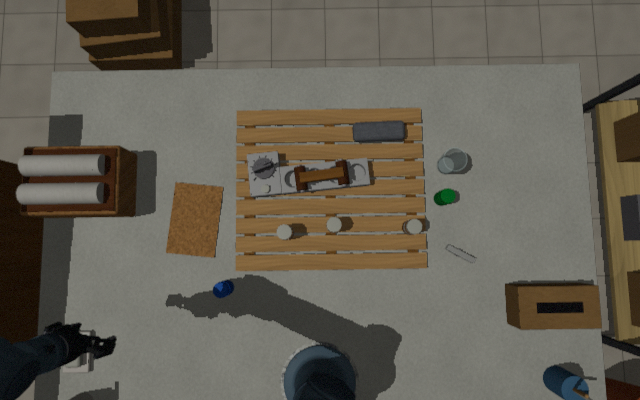

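Run:
```python
from h import *
s=np.load('scene0.npy'); t=np.load('top0.npy')
crop(s,180,150,440,280,3,'sc_crop.png'); crop(t,230,100,430,250,4,'t_crop.png')
```

```text
(no output)
```

View pics/sc_crop.png

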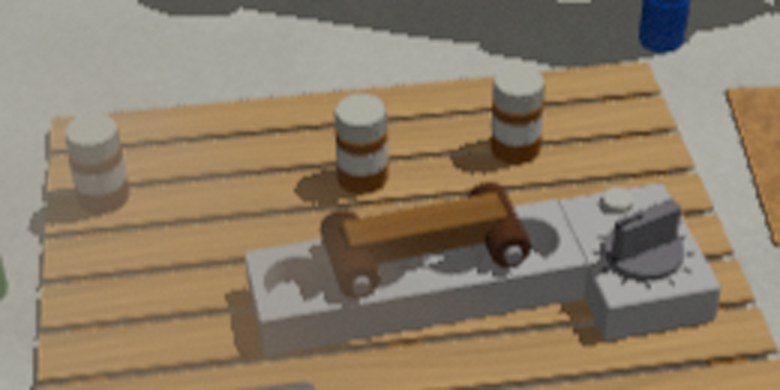

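View pics/t_crop.png

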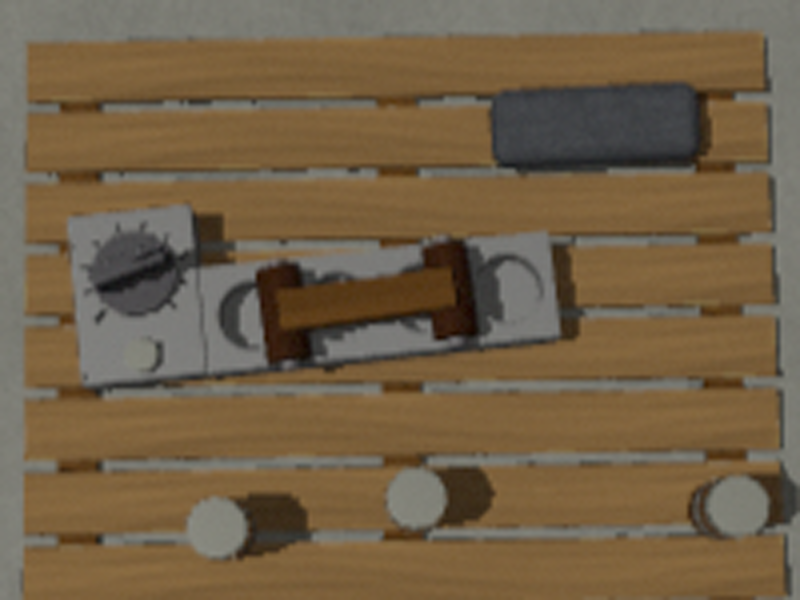

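Run:
```python
from h import *
from scipy.optimize import least_squares
inf=ctrl.camera_info('top')
b=lambda u,v,z: back(inf,u/4+230,v/4+100,z)
px=[(68,214),(192,205),(548,232),(562,338),(85,388)]
M=np.array([(90,185),(90,90),(40,-175),(-40,-175),(-40,185)])/1000
W=np.array([b(u,v,.054)[:2] for u,v in px])
def tr(p,m): c,s=np.cos(p[2]),np.sin(p[2]); return p[:2]+m@np.array([[c,s],[-s,c]])
r=least_squares(lambda p:(tr(p,M)-W).ravel(),[.4,0,0]); p=r.x
print(p, r.fun.reshape(-1,2).round(4))
wy=[-.1385,-.0745,-.0105,.0535]
print('wells',[tr(p,np.array([0,y])).round(4) for y in wy])
for n,(u,v) in dict(bA=(218,527),bB=(416,498),bC=(739,506)).items(): print(n,b(u,v,.094).round(4), np.hypot(*b(u,v,.094)[:2]))
print('dial',b(137,273,.062), 'key',b(146,352,.062))
for q in [(88,290),(176,260)]: print('bar',b(*q,.098))
# roller: bar corners top at z .054+.04
print('rollerbar',[b(*q,.094).round(3) for q in [(275,290),(280,330),(455,265),(460,310)]])
print('rollers',[b(*q,.085).round(3) for q in [(280,265),(290,362),(442,241),(458,337)]])
bb=lambda u,v:back(inf,u,v,.004).round(4)
print('mat',[bb(*q) for q in [(176,182),(224,187),(215,257),(167,251)]])
```

```text
[0.60787599 0.01438515 0.08926348] [[-0.002   0.0004]
 [ 0.001  -0.0008]
 [-0.0003 -0.0014]
 [ 0.0006 -0.0002]
 [ 0.0007  0.002 ]]
wells [array([ 0.6202, -0.1236]), array([ 0.6145, -0.0598]), array([0.6088, 0.0039]), array([0.6031, 0.0677])]
bA [0.4449 0.0906 0.094 ] 0.4540018139235972
bB [ 0.4634 -0.0512  0.094 ] 0.4662363432947324
bC [ 0.4542 -0.2821  0.094 ] 0.53464749822551
dial [0.63567564 0.1531405  0.062     ] key [0.57614928 0.14646676 0.062     ]
bar [0.61711036 0.18333348 0.098     ]
bar [0.63812972 0.11964615 0.098     ]
rollerbar [array([0.616, 0.048, 0.094]), array([0.586, 0.045, 0.094]), array([ 0.632, -0.083,  0.094]), array([ 0.599, -0.085,  0.094])]
rollers [array([0.636, 0.045, 0.085]), array([0.564, 0.038, 0.085]), array([ 0.652, -0.074,  0.085]), array([ 0.581, -0.084,  0.085])]
mat [array([0.6072, 0.4365, 0.004 ]), array([0.5892, 0.2868, 0.004 ]), array([0.3738, 0.3121, 0.004 ]), array([0.3942, 0.4594, 0.004 ])]
```

```bash
python3 -m inch '[[[0.2,-0.2,0,-0.09,-1],[0.4,-0.4,0,-0.18,-1],[0.6,-0.6,0,-0.27,-1],[0.8,-0.8,0,-0.36,-1],[1,-1,0,-0.45,-1],[1,-1,0,-0.54,-1],[1,-1,0,-0.63,-1],[1,-1,0,-0.7,-1],[1,-1,0,-0.7,-1]]]' 40
python3 -m inch '[[[0.2,-0.2,0,0,-1],[0.4,-0.4,0,0,-1],[0.6,-0.6,0,0,-1],[0.8,-0.8,0,0,-1],[1,-1,0,0,-1],[1,-1,0,0,-1]]]' 40
python3 -m inch '[[[0.15,-0.2,0,0,-1],[0.3,-0.4,0,0,-1],[0.45,-0.6,0,0,-1],[0.6,-0.8,0,0,-1],[0.7,-1,0,0,-1],[0.7,-1,0,0,-1],[0.7,-1,0,0,-1]]]' 40
python3 - <<'E'
from h import *
im,inf=snap('wrist','w1.png'); print(inf['pose']); np.save('w1.npy',im)
E
```

```text
t: 1.0
position: [0.3502, 0.3886, 0.2309]
tcp_rot: [-0.0, 0.665, 0.747, -0.0]
ft_force: [-0.0, -0.4, 0.4]
grip_width: 0.0854
t: 1.6
position: [0.5035, 0.2356, 0.2307]
tcp_rot: [0.001, 0.666, 0.746, -0.0]
ft_force: [-1.1, 0.8, -0.4]
grip_width: 0.0858
t: 2.3
position: [0.6049, 0.0892, 0.2308]
tcp_rot: [-0.001, 0.665, 0.747, -0.0]
ft_force: [-0.6, -0.5, -0.1]
grip_width: 0.0855
[[ 0.99322185  0.11227633  0.03007284  0.59725774]
 [ 0.11622349 -0.95583205 -0.26995775  0.15734947]
 [-0.00156528  0.27162311 -0.96240243  0.37326722]
 [ 0.          0.          0.          1.        ]]
```

View pics/w1.png

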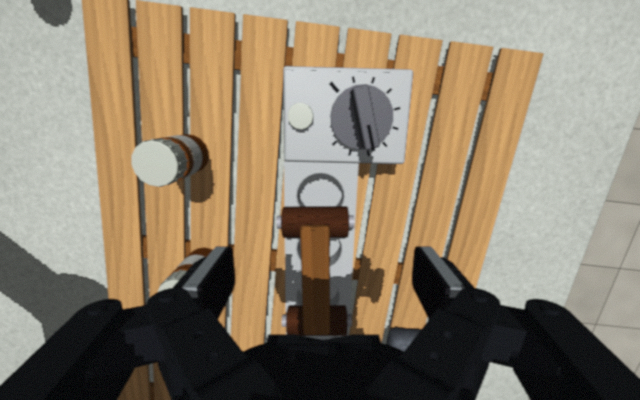

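Run:
```python
from h import *
im=np.load('w1.npy'); inf=ctrl.camera_info('wrist')
p=[0.60787599,0.01438515,0.08926348];c,s=np.cos(p[2]),np.sin(p[2])
o=lambda x,y:[p[0]+c*x-s*y,p[1]+s*x+c*y]
for n,q in dict(fl=(.09,.185),fr=(.09,.09),nl=(-.04,.185),k=(-.04,.09)).items(): print(n,np.round(proj(inf,o(*q)+[.054]),1))
print('well4',np.round(proj(inf,o(0,.0535)+[.054]),1))
for u,v,z,n in [(301,117,.062,'key'),(320,195,.054,'well4'),(362,118,.062,'dial disc'),(155,162,.094,'bA'),(302,226,.094,'bar end L'),(328,226,.094,'bar end R'),(303,300,.094,'L'),(329,300,.094,'R')]: print(n,back(inf,u,v,z).round(4))
crop(im,270,50,430,180,5,'w1c.png')
```

```text
fl [413.5  73.7]
fr [403.8 168.4]
nl [282.4  69.7]
k [283.2 165. ]
well4 [319.5 198.7]
key [0.5748 0.1524 0.062 ]
well4 [0.6032 0.0719 0.054 ]
dial disc [0.6357 0.1587 0.062 ]
bA [0.4448 0.0964 0.094 ]
bar end L [0.5882 0.0488 0.094 ]
bar end R [0.6139 0.0519 0.094 ]
L [ 0.5976 -0.0354  0.094 ]
R [ 0.6253 -0.0321  0.094 ]
```

View pics/w1c.png

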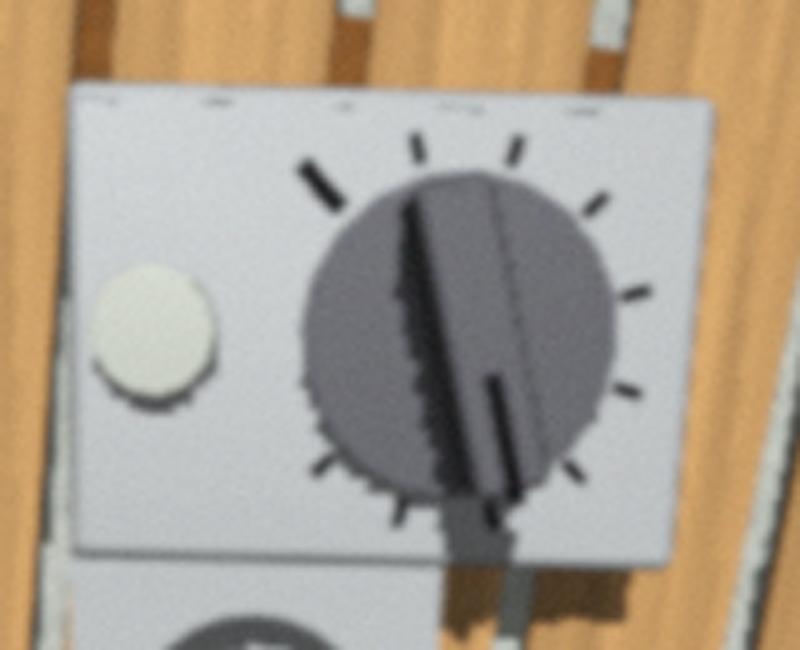

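Run:
```python
from h import *
si=ctrl.camera_info('scene')
c=lambda u,v,z: back(si,u/3+180,v/3+150,z).round(4)
print('key',c(617,199,.062)); print('capA',c(517,81,.094)); print('capB',c(360,109,.094)); print('capC',c(91,130,.094))
inf=ctrl.camera_info('wrist'); print(inf['pose'][:3,3], ctrl.sense()['position'],ctrl.sense()['tcp_rot'])
p=[0.60787599,0.01438515,0.08926348];cc,s=np.cos(p[2]),np.sin(p[2])
o=lambda x,y:[p[0]+cc*x-s*y,p[1]+s*x+cc*y]
for q in [(.09,.185),(.09,.09),(-.04,.185),(-.04,-.175),(.04,-.175)]:
  u,v=proj(si,o(*q)+[.054]); print(((u-180)*3).round(0),((v-150)*3).round(0))
```

```text
key [0.5756 0.1539 0.062 ]
capA [0.4445 0.0945 0.094 ]
capB [ 0.4627 -0.0472  0.094 ]
capC [ 0.456  -0.2775  0.094 ]
[0.59686957 0.15802748 0.37345601] [0.60463654 0.0898802  0.23104121] [-5.73761403e-04  6.64519891e-01  7.47270348e-01 -1.12880816e-04]
715.0 288.0
601.0 309.0
656.0 183.0
237.0 252.0
253.0 322.0
```

```bash
python3 -m inch '[[[0.02,-0.2,0,0,-1],[0.02,-0.4,0,0,-1],[0.02,-0.6,0,0,-1],[0.02,-0.7,-0.1,0,-1],[0.02,-0.7,-0.3,0,-1],[0.02,-0.7,-0.5,0,-1],[0.02,-0.7,-0.6,0,-1],[0.02,-0.7,-0.6,0,-1],[0.02,-0.7,-0.6,0,-1]]]' 40
python3 - <<'E'
from h import *
im,inf=snap('wrist','w2.png'); np.save('w2.npy',im)
E
```

```text
t: 3.25
position: [0.6079, -0.0146, 0.1418]
tcp_rot: [-0.0, 0.664, 0.747, 0.0]
ft_force: [0.3, -0.0, 0.2]
grip_width: 0.0853
```

View pics/w2.png

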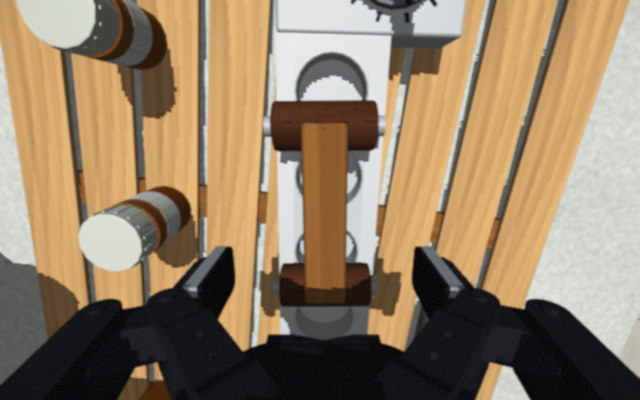

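Run:
```python
from h import *
inf=ctrl.camera_info('wrist')
for n,u,v,z in [('endtop',325,124,.094),('endbot',325,303,.094),('cyl1',325,125,.088),('cyl2',326,285,.088),('L',307,200,.094),('R',347,200,.094),('capB',114,242,.094),('well4 hole',333,80,.054),('well3',330,178,.054),('well2',325,245,.054)]: print(n,back(inf,u,v,z).round(4))
```

```text
endtop [0.6027 0.0473 0.094 ]
endbot [ 0.618  -0.0798  0.094 ]
cyl1 [0.6029 0.0465 0.088 ]
cyl2 [ 0.6174 -0.0685  0.088 ]
L [ 0.5967 -0.0028  0.094 ]
R [6.231e-01 3.000e-04 9.400e-02]
capB [ 0.4673 -0.0485  0.094 ]
well4 hole [0.6053 0.0773 0.054 ]
well3 [0.612  0.0055 0.054 ]
well2 [ 0.6149 -0.0519  0.054 ]
```

```bash
python3 -m inch '[[[0.015,-0.01,-0.15,0,-1],[0.015,-0.01,-0.3,0,-1],[0.015,-0.01,-0.45,0,-1],[0.015,-0.01,-0.52,0,-1],[0.015,-0.01,-0.52,0,-1],[0.015,-0.01,-0.52,0,1],[0.015,-0.01,-0.52,0,1],[0.015,-0.01,-0.52,0,1],[0.015,-0.01,-0.52,0,1],[0.015,-0.01,-0.52,0,1]]]' 40
python3 -m inch '[[[0,0,0,0,1],[0,0,0,0,1],[0,0,0,0,1],[0,0,0.2,0,1],[0,0,0.4,0,1],[0,0,0.6,0,1],[0,0,0.8,0,1],[0,0,0.8,0,1],[0,0,0.8,0,1]]]' 40
python3 - <<'E'
from h import *
im,inf=snap('wrist','w3.png'); np.save('w3.npy',im)
E
```

```text
t: 4.3
position: [0.6111, -0.0176, 0.0644]
tcp_rot: [0.001, 0.665, 0.747, 0.0]
ft_force: [-1.4, -0.6, 5.6]
grip_width: 0.0296
t: 5.2
position: [0.6108, -0.0175, 0.1831]
tcp_rot: [0.0, 0.665, 0.747, 0.0]
ft_force: [-0.2, -0.7, -2.7]
grip_width: 0.0293
```

View pics/w3.png

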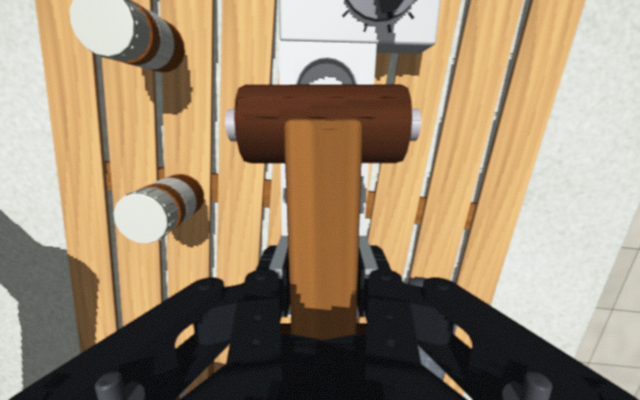

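```bash
python3 -m inch '[[[-0.05,0.18,0,0.06,1],[-0.1,0.36,0,0.12,1],[-0.15,0.54,0,0.18,1],[-0.2,0.72,0,0.24,1],[-0.27,0.88,0,0.29,1],[-0.27,0.88,0,0.29,1]]]' 40
python3 -m inch '[[[-0.05,0.18,0,0.06,1],[-0.1,0.36,0,0.12,1],[-0.15,0.54,0,0.18,1],[-0.2,0.72,0,0.24,1],[-0.27,0.88,0,0.29,1],[-0.27,0.88,0,0.29,1]]]' 40
python3 -m inch '[[[-0.05,0.18,0,0.06,1],[-0.1,0.36,0,0.12,1],[-0.15,0.54,0,0.18,1],[-0.2,0.72,0,0.24,1],[-0.26,0.88,0,0.28,1],[-0.26,0.88,0,0.28,1],[-0.26,0.88,-0.2,0.28,1],[-0.26,0.88,-0.4,0.28,1],[-0.26,0.88,-0.4,0.28,1],[-0.26,0.88,-0.4,0.28,1]]]' 40
python3 - <<'E'
from h import *
im,inf=snap('top','t2.png'); np.save('t2.npy',im);crop(im,140,150,300,290,4,'t2c.png')
im,inf=snap('wrist','w4.png'); np.save('w4.npy',im)
s,inf=snap('scene','s2.png')
E
```

```text
t: 5.85
position: [0.5669, 0.1172, 0.1807]
tcp_rot: [-0.003, 0.477, 0.879, -0.001]
ft_force: [-0.4, -0.6, -1.9]
grip_width: 0.0291
t: 6.45
position: [0.5273, 0.2484, 0.1812]
tcp_rot: [-0.002, 0.267, 0.964, -0.001]
ft_force: [-0.5, -0.9, -3.2]
grip_width: 0.0294
t: 7.45
position: [0.4901, 0.3768, 0.1224]
tcp_rot: [-0.001, 0.053, 0.999, -0.001]
ft_force: [0.2, 0.6, -1.0]
grip_width: 0.0293
```

View pics/t2c.png

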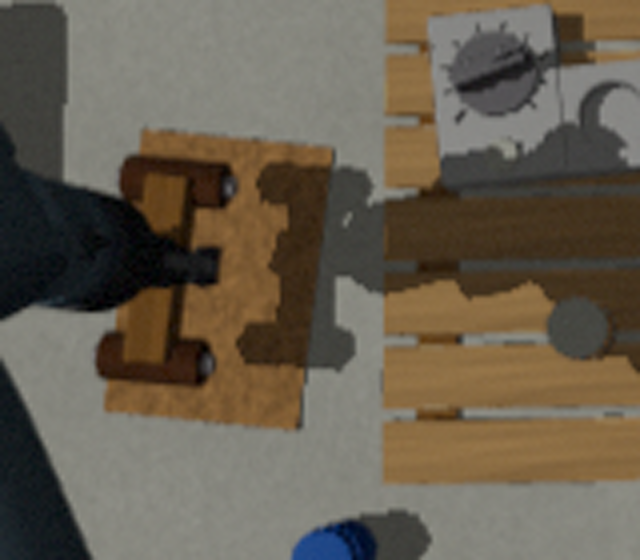

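View pics/w4.png

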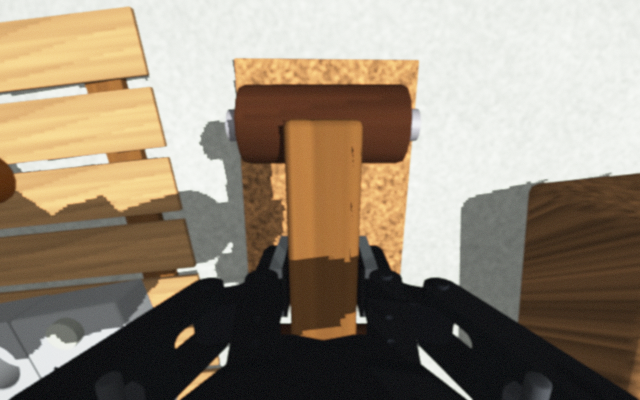

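View pics/s2.png

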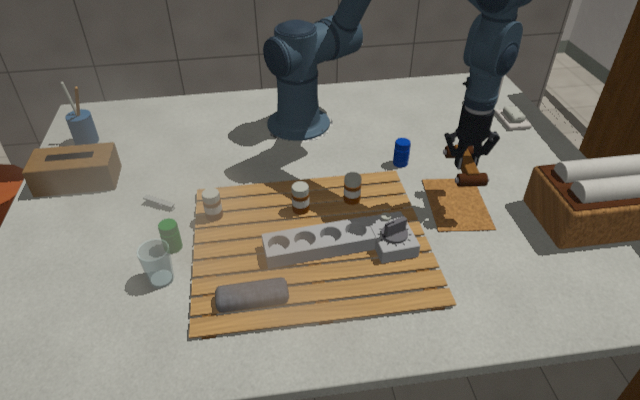

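Run:
```python
from h import *
inf=ctrl.camera_info('wrist')
for q in [(235,60),(419,60),(247,272),(400,275)]: print(back(inf,*q,.004).round(4))
a,b=back(inf,235,60,.004),back(inf,419,60,.004);m=(a+b)/2; d=(b-a)[:2]/np.linalg.norm((b-a)[:2]); print(np.linalg.norm(b-a)); n=np.array([d[1],-d[0]]); print(m[:2]+n*.11,m[:2]-n*.11)
```

```text
[0.3747 0.3194 0.004 ]
[0.3903 0.4673 0.004 ]
[0.5649 0.2956 0.004 ]
[0.5842 0.4453 0.004 ]
0.14875719490632164
[0.49188426 0.38186536] [0.27309183 0.40488436]
```

```bash
python3 -m inch '[[[0,0.01,-0.2,0,1],[0.01,0.02,-0.4,0,1],[0.01,0.02,-0.55,0,1],[0.01,0.02,-0.65,0,1],[0.01,0.02,-0.7,0,1],[0.01,0.02,-0.715,0,1],[0.01,0.02,-0.715,0,1],[0.01,0.02,-0.715,0,1]]]' 40
python3 -m inch '[[[0,0,0,0,-0.3],[0,0,0,0,-1],[0,0,0,0,-1],[0,0,0,0,-1],[0,0,0,0,-1],[0,0,0.3,0,-1],[0,0,0.6,0,-1],[0,0,0.9,0,-1],[0,0,1,0,-1],[0,0,1,0,-1]]]' 40
python3 - <<'E'
from h import *
im,inf=snap('top','t3.png'); np.save('t3.npy',im);crop(im,140,150,300,290,4,'t3c.png')
s,inf=snap('scene','s3.png');np.save('s3.npy',s); crop(s,380,100,540,240,4,'s3c.png')
im,inf=snap('wrist','w5.png')
E
```

```text
t: 8.4
position: [0.4931, 0.3822, 0.0175]
tcp_rot: [0.001, 0.052, 0.999, 0.001]
ft_force: [0.0, -0.3, -2.3]
grip_width: 0.0291
t: 9.4
position: [0.4942, 0.3828, 0.1698]
tcp_rot: [0.003, 0.052, 0.999, 0.002]
ft_force: [0.4, 0.4, -0.8]
grip_width: 0.0852
```

View pics/s3c.png

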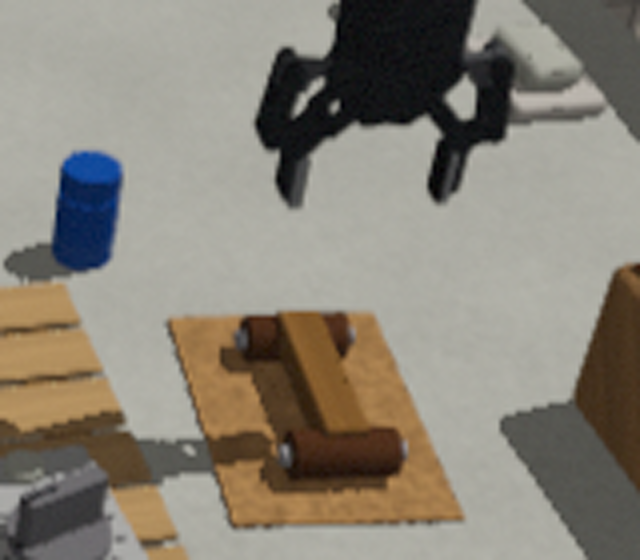

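View pics/w5.png

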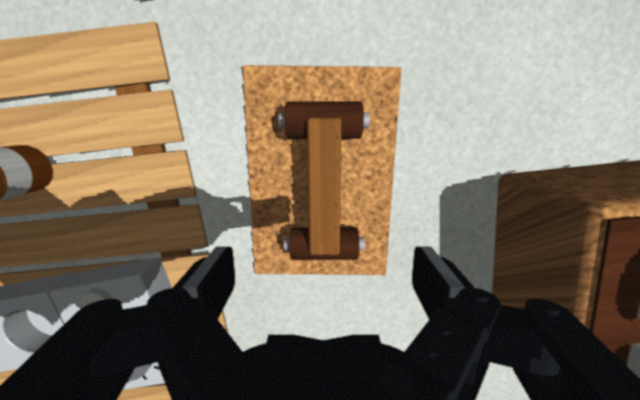

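```bash
python3 -m inch '[[[0.15,-0.2,0.2,-0.08,-1],[0.25,-0.4,0.4,-0.16,-1],[0.35,-0.6,0.5,-0.24,-1],[0.35,-0.8,0.5,-0.32,-1],[0.35,-1,0.5,-0.4,-1],[0.35,-1,0.5,-0.43,-1],[0.35,-1,0.5,-0.43,-1]]]' 40
python3 -m inch '[[[0.05,-0.2,0,-0.09,-1],[0.1,-0.4,0,-0.18,-1],[0.2,-0.6,0,-0.27,-1],[0.3,-0.8,0,-0.36,-1],[0.35,-1,0,-0.447,-1],[0.35,-1,0,-0.447,-1]]]' 40
python3 -m inch '[[[0,-0.2,0,0,-1],[0,-0.4,0,0,-1],[0,-0.55,0,0,-1],[0,-0.55,0,0,-1],[0,-0.55,0,0,-1]]]' 40
python3 - <<'E'
from h import *
im,inf=snap('wrist','w6.png');np.save('w6.npy',im);np.save('w6p.npy',inf['pose'])
E
```

```text
t: 10.25
position: [0.5436, 0.2302, 0.2388]
tcp_rot: [-0.002, 0.381, 0.925, -0.001]
ft_force: [-0.7, 0.9, -0.8]
grip_width: 0.0857
t: 10.85
position: [0.5975, 0.0787, 0.239]
tcp_rot: [-0.0, 0.676, 0.736, -0.001]
ft_force: [0.2, 1.1, -0.3]
grip_width: 0.0854
t: 11.35
position: [0.5966, 0.0, 0.2401]
tcp_rot: [-0.001, 0.674, 0.738, -0.0]
ft_force: [0.1, -0.2, 0.2]
grip_width: 0.0853
```

View pics/w6.png

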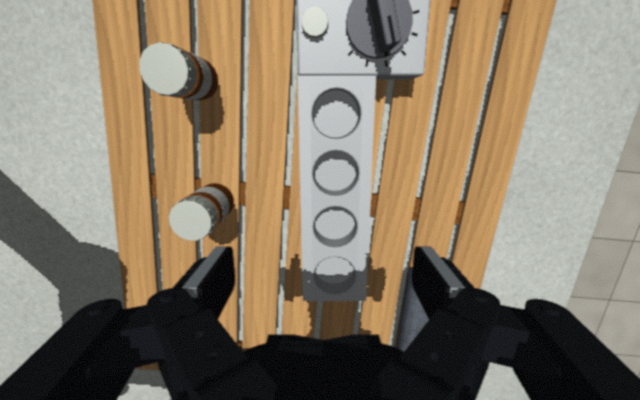

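Run:
```python
from h import *
im=np.load('w6.npy'); crop(im,280,60,400,310,3,'w6c.png')
inf=ctrl.camera_info('wrist'); p=[0.608,0.0188,0.0893];cc,s=np.cos(p[2]),np.sin(p[2])
o=lambda x,y:[p[0]+cc*x-s*y,p[1]+s*x+cc*y]
im2=im[:,:,::-1].copy()
big=cv2.resize(im2[60:310,280:400],None,fx=3,fy=3,interpolation=cv2.INTER_CUBIC)
f=lambda P:tuple(int(round(t)) for t in (np.array(proj(inf,P))-[280,60])*3)
for y in [-.1385,-.0745,-.0105,.0535]:
  pts=np.array([f(o(.026*np.cos(a),y+.026*np.sin(a))+[.054]) for a in np.linspace(0,6.28,40)]); cv2.polylines(big,[pts],True,(0,0,255),1)
for q in [(-.04,-.175),(.04,-.175),(-.04,.09),(.04,.09)]: cv2.circle(big,f(o(*q)+[.054]),3,(0,255,0),-1)
cv2.imwrite('pics/w6o.png',big)
```

```text
(no output)
```

View pics/w6o.png

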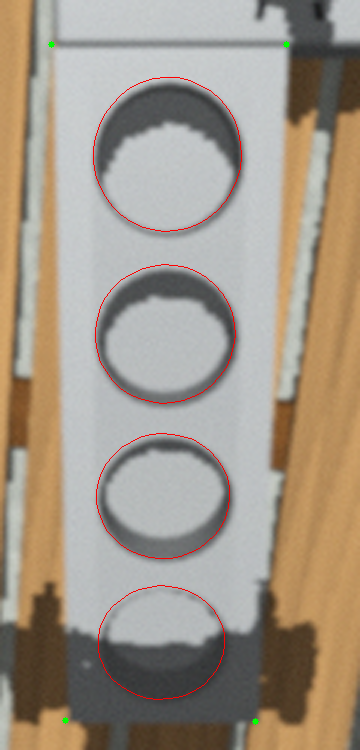

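```bash
cat >> h.py <<'E'
def cap(im,inf,guess,z=.094,r=.022,dbg=None):
    """refine cap centre (world xy) : mask bright white low-sat pixels near guess, min enclosing ellipse -> compare w/ model by IoU"""
    from scipy.optimize import minimize
    hsv=cv2.cvtColor(im,cv2.COLOR_RGB2HSV)
    u,v=proj(inf,[*guess,z]); 
    e=np.array([proj(inf,[guess[0]+r*np.cos(a),guess[1]+r*np.sin(a),z]) for a in np.linspace(0,6.28,30)]); R=np.ptp(e,0).max()*.9
    m=((hsv[:,:,1]<60)&(hsv[:,:,2]>150)).astype(np.uint8)
    yy,xx=np.mgrid[:im.shape[0],:im.shape[1]]; m[(xx-u)**2+(yy-v)**2>R*R]=0
    return m,(u,v,R)
E
python3 - <<'E'
from h import *
im=np.load('w6.npy'); inf=ctrl.camera_info('wrist')
big=cv2.resize(im[:,:,::-1][20:270,120:250],None,fx=3,fy=3,interpolation=cv2.INTER_CUBIC)
f=lambda P:tuple(int(round(t)) for t in (np.array(proj(inf,P))-[120,20])*3)
for c in [(.445,.0955),(.465,-.0485)]:
  for z,r in [(.094,.022),(.014,.023)]:
    pts=np.array([f([c[0]+r*np.cos(a),c[1]+r*np.sin(a),z]) for a in np.linspace(0,6.28,40)]); cv2.polylines(big,[pts],True,(0,0,255),1)
cv2.imwrite('pics/w6b.png',big)
E
```

```text
(no output)
```

View pics/w6b.png

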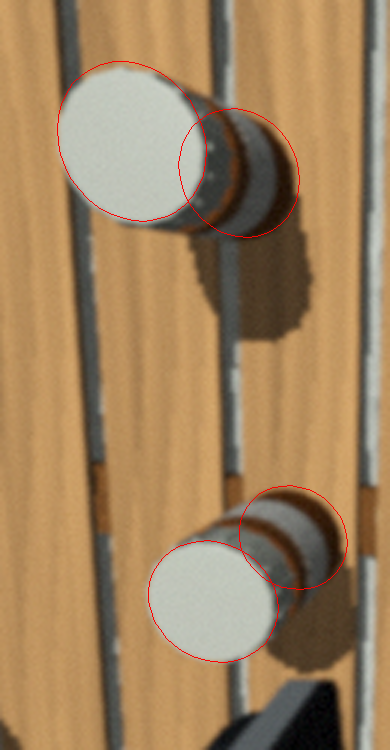

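```bash
python3 -m inch '[[[-0.2,0.15,0,0,-1],[-0.4,0.3,0,0,-1],[-0.6,0.45,0,0,-1],[-0.8,0.6,0,0,-1],[-1,0.635,-0.2,0,-1],[-1,0.635,-0.4,0,-1],[-1,0.635,-0.5,0,-1],[-1,0.635,-0.5,0,-1],[-1,0.635,-0.5,0,-1]]]' 40
python3 - <<'E'
from h import *
im,inf=snap('wrist','w7.png')
big=im[:,:,::-1].copy()
for c in [(.445,.095)]:
  for z,r in [(.094,.022),(.014,.023)]:
    pts=np.array([proj(inf,[c[0]+r*np.cos(a),c[1]+r*np.sin(a),z]) for a in np.linspace(0,6.28,40)]).astype(int); cv2.polylines(big,[pts],True,(0,0,255),1)
cv2.imwrite('pics/w7b.png',big); print(ctrl.sense()['position'])
E
```

```text
t: 12.3
position: [0.4469, 0.0952, 0.1664]
tcp_rot: [-0.0, 0.674, 0.738, 0.0]
ft_force: [-0.1, -0.1, 0.2]
grip_width: 0.0856
[0.44763602 0.09497118 0.1669408 ]
```

View pics/w7b.png

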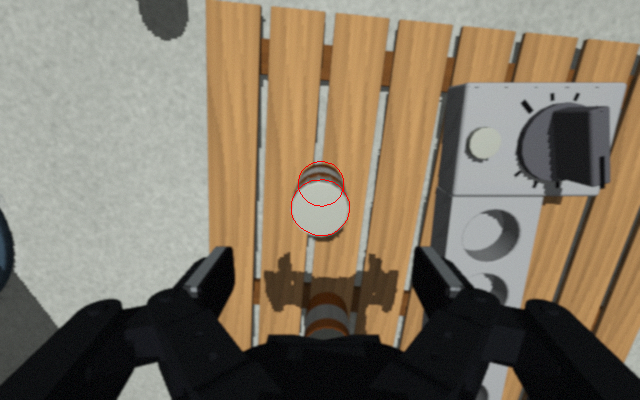

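Run:
```python
from h import *
inf=ctrl.camera_info('wrist')
for z in(.05,.07,.09): print(back(inf,327,320,z).round(3))
print(proj(inf,[.465,-.0485,.094]),proj(inf,[.465,-.0485,.014]), proj(inf,[.4475,.095,.167]),proj(inf,[.4475,.095,.094]))
```

```text
[ 0.464 -0.037  0.05 ]
[ 0.462 -0.022  0.07 ]
[ 0.46  -0.006  0.09 ]
(np.float64(327.7695026779046), np.float64(363.6234962199353)) (np.float64(326.6539307386614), np.float64(307.4130820154601)) (np.float64(322.6150715425901), np.float64(250.84176182702896)) (np.float64(322.6758220536038), np.float64(208.20900231957017))
```

```bash
python3 -m inch '[[[-0.015,0,-0.2,0,-1],[-0.015,0,-0.4,0,-1],[-0.015,0,-0.6,0,-1],[-0.015,0,-0.75,0,-1],[-0.015,0,-0.79,0,-1],[-0.015,0,-0.79,0,-1],[-0.015,0,-0.79,0,1],[-0.015,0,-0.79,0,1],[-0.015,0,-0.79,0,1],[-0.015,0,-0.79,0,1]]]' 40
python3 -m inch '[[[0,0,0,0,1],[0,0,0,0,1],[0,0,0.2,0,1],[0,0,0.4,0,1],[0,0,0.6,0,1],[0,0,0.7,0,1],[0,0,0.7,0,1],[0,0,0.7,0,1]]]' 40
python3 - <<'E'
from h import *
im,inf=snap('wrist','w8.png'); print(ctrl.sense()['position'],ctrl.sense()['grip_width'])
P=ctrl.sense()['position']
big=im[:,:,::-1].copy()
for dz,r in [(.046,.022),(-.034,.023)]:
    pts=np.array([proj(inf,[P[0]+r*np.cos(a),P[1]+r*np.sin(a),P[2]+dz]) for a in np.linspace(0,6.28,40)]).astype(int); cv2.polylines(big,[pts],True,(0,0,255),1)
cv2.imwrite('pics/w8b.png',big)
E
```

```text
t: 13.35
position: [0.4459, 0.0944, 0.049]
tcp_rot: [0.001, 0.675, 0.738, 0.001]
ft_force: [-1.4, -0.4, 6.4]
grip_width: 0.0449
t: 14.15
position: [0.4449, 0.0943, 0.1525]
tcp_rot: [0.0, 0.675, 0.738, 0.0]
ft_force: [0.3, 0.7, -0.9]
grip_width: 0.0444
[0.44413504 0.09420758 0.15178357] 0.0445163521948522
```

View pics/w8b.png

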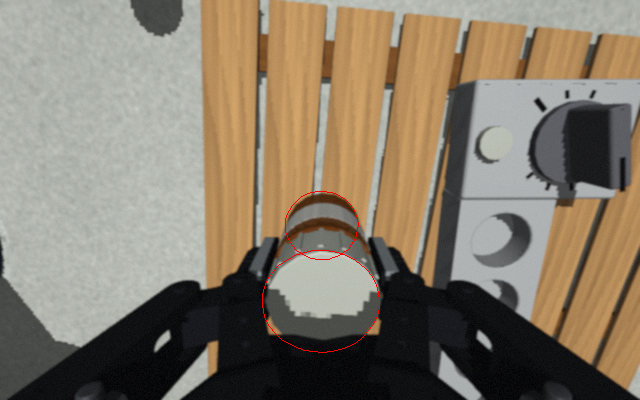

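```bash
python3 -m inch '[[[0.2,-0.1,0,0,1],[0.4,-0.2,0,0,1],[0.6,-0.3,0,0,1],[0.8,-0.4,0,0,1],[1,-0.5,0,0,1],[1,-0.57,0,0,1],[1,-0.57,0,0,1]]]' 40
python3 -m inch '[[[0.1,0,0,0,1],[0.1,0,-0.15,0,1],[0.1,0,-0.25,0,1],[0.1,0,-0.25,0,1],[0.1,0,-0.25,0,1]]]' 40
python3 - <<'E'
from h import *
im,inf=snap('wrist','w9.png'); print(ctrl.sense()['position'],ctrl.sense()['grip_width'])
P=ctrl.sense()['position']
big=im[:,:,::-1].copy()
def cyl(x,y,z,r,col):
    pts=np.array([proj(inf,[x+r*np.cos(a),y+r*np.sin(a),z]) for a in np.linspace(0,6.28,40)]).astype(int); cv2.polylines(big,[pts],True,col,1)
for dz,r in [(.046,.022),(-.034,.023)]: cyl(P[0],P[1],P[2]+dz,r,(0,0,255))
for w in [(.6212,-.1192),(.6155,-.0554),(.6098,.0083),(.6041,.0721)]: cyl(*w,.054,.026,(0,255,0))
cv2.imwrite('pics/w9b.png',big)
E
```

```text
t: 14.9
position: [0.5939, 0.0076, 0.1505]
tcp_rot: [-0.001, 0.676, 0.737, -0.001]
ft_force: [-0.2, -0.2, -1.8]
grip_width: 0.0447
t: 15.4
position: [0.6082, 0.0095, 0.1147]
tcp_rot: [-0.001, 0.675, 0.738, -0.001]
ft_force: [0.7, 0.4, -1.1]
grip_width: 0.0448
[0.60916367 0.00927265 0.11553838] 0.044637710183353274
```

View pics/w9b.png

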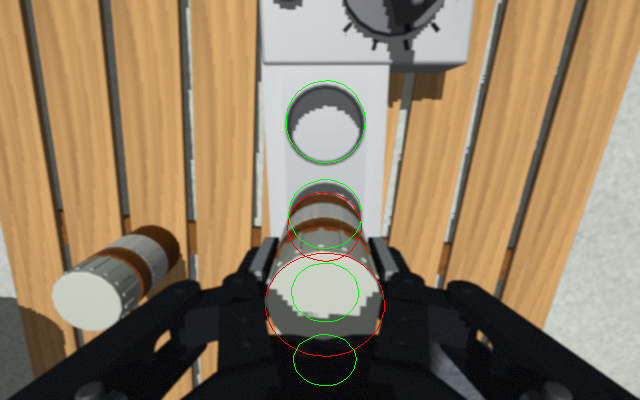

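```bash
python3 -m inch '[[[0.005,-0.007,-0.08,0,1],[0.005,-0.007,-0.14,0,1],[0.005,-0.007,-0.2,0,1],[0.005,-0.007,-0.25,0,1],[0.005,-0.007,-0.3,0,1],[0.005,-0.007,-0.34,0,1],[0.005,-0.007,-0.345,0,1],[0.005,-0.007,-0.345,0,1]]]' 40
```

```text
t: 16.25
position: [0.6106, 0.0077, 0.0632]
tcp_rot: [0.0, 0.675, 0.738, 0.0]
ft_force: [-0.3, -0.7, -0.7]
grip_width: 0.0447
```

Down to 0.063 with no reaction force: in the well. Release and rise.

```bash
python3 -m inch '[[[0,0,0,0,0],[0,0,0,0,-0.5],[0,0,0,0,-1],[0,0,0,0,-1],[0,0,0,0,-1],[0,0,0.3,0,-1],[0,0,0.6,0,-1],[0,0,0.9,0,-1],[0,0,1,0,-1],[0,0,1,0,-1]]]' 40
python3 -m inch '[[[-0.2,-0.1,0.1,0,-1],[-0.4,-0.2,0.1,0,-1],[-0.6,-0.3,0.1,0,-1],[-0.8,-0.37,0.1,0,-1],[-0.97,-0.37,0,0,-1],[-0.97,-0.37,-0.2,0,-1],[-0.97,-0.37,-0.3,0,-1],[-0.97,-0.37,-0.3,0,-1],[-0.97,-0.37,-0.3,0,-1]]]' 40
python3 - <<'E'
from h import *
im,inf=snap('wrist','w10.png'); print(ctrl.sense()['position'],ctrl.sense()['grip_width'])
big=im[:,:,::-1].copy()
def cyl(x,y,z,r,col):
    pts=np.array([proj(inf,[x+r*np.cos(a),y+r*np.sin(a),z]) for a in np.linspace(0,6.28,40)]).astype(int); cv2.polylines(big,[pts],True,col,1)
cyl(.6098,.0083,.108,.022,(0,255,0));cyl(.465,-.0485,.094,.022,(0,0,255));cyl(.465,-.0485,.014,.023,(0,0,255))
cv2.imwrite('pics/w10b.png',big)
snap('scene','s4.png')
E
```

```text
t: 17.25
position: [0.6128, 0.0076, 0.2171]
tcp_rot: [0.003, 0.675, 0.738, 0.002]
ft_force: [0.8, -0.3, -0.1]
grip_width: 0.0853
t: 18.15
position: [0.4641, -0.0476, 0.1674]
tcp_rot: [-0.001, 0.675, 0.738, -0.001]
ft_force: [-0.3, -0.1, 0.1]
grip_width: 0.0856
[ 0.4650255  -0.04774567  0.16823882] 0.08569556806916144
```

View pics/w10b.png

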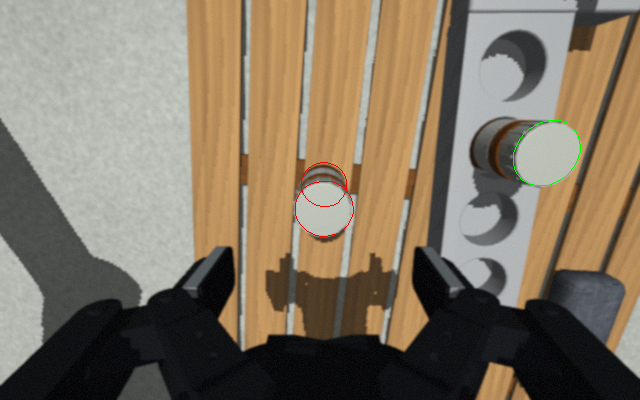

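View pics/s4.png

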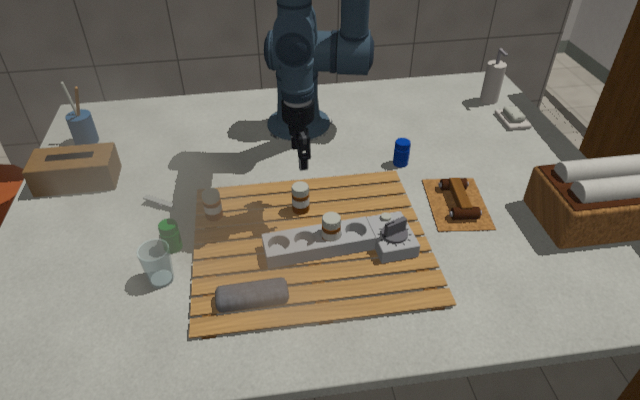

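```bash
python3 -m inch '[[[0,-0.005,-0.2,0,-1],[0,-0.005,-0.4,0,-1],[0,-0.005,-0.6,0,-1],[0,-0.005,-0.75,0,-1],[0,-0.005,-0.79,0,-1],[0,-0.005,-0.79,0,-1],[0,-0.005,-0.79,0,1],[0,-0.005,-0.79,0,1],[0,-0.005,-0.79,0,1],[0,-0.005,-0.79,0,1]]]' 40
python3 -m inch '[[[0,0,0,0,1],[0,0,0,0,1],[0,0,0.2,0,1],[0,0,0.4,0,1],[0,0,0.6,0,1],[0,0,0.7,0,1],[0,0,0.7,0,1],[0,0,0.7,0,1]]]' 40
python3 -m inch '[[[0.2,0,0,0,1],[0.4,0,0,0,1],[0.6,-0.02,0,0,1],[0.8,-0.04,0,0,1],[1,-0.05,0,0,1],[1,-0.05,0,0,1],[1,-0.05,0,0,1],[1,-0.05,0,0,1]]]' 40
python3 - <<'E'
from h import *
im,inf=snap('wrist','w11.png'); print(ctrl.sense()['position'],ctrl.sense()['grip_width'])
P=ctrl.sense()['position']
big=im[:,:,::-1].copy()
def cyl(x,y,z,r,col):
    pts=np.array([proj(inf,[x+r*np.cos(a),y+r*np.sin(a),z]) for a in np.linspace(0,6.28,40)]).astype(int); cv2.polylines(big,[pts],True,col,1)
for dz,r in [(.046,.022),(-.034,.023)]: cyl(P[0],P[1],P[2]+dz,r,(0,0,255))
for w in [(.6212,-.1192),(.6155,-.0554),(.6098,.0083),(.6041,.0721)]: cyl(*w,.054,.026,(0,255,0))
cv2.imwrite('pics/w11b.png',big)
E
```

```text
t: 19.25
position: [0.466, -0.0488, 0.0512]
tcp_rot: [0.001, 0.675, 0.738, 0.0]
ft_force: [-2.5, 0.4, 5.9]
grip_width: 0.0447
t: 20.05
position: [0.4651, -0.0486, 0.1548]
tcp_rot: [0.0, 0.675, 0.738, 0.0]
ft_force: [-0.1, 0.8, -1.0]
grip_width: 0.0444
t: 20.85
position: [0.6134, -0.0557, 0.1536]
tcp_rot: [-0.001, 0.675, 0.738, -0.001]
ft_force: [-0.5, -0.1, -2.6]
grip_width: 0.0445
[ 0.61350134 -0.05580457  0.15403621] 0.04473842004089255
```

View pics/w11b.png

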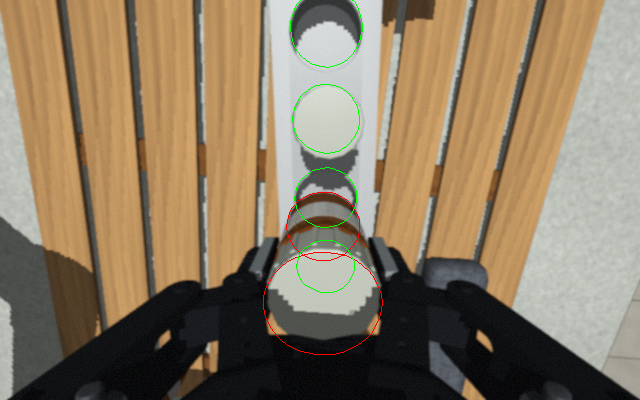

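```bash
python3 -m inch '[[[0.013,0.003,-0.1,0,1],[0.013,0.003,-0.2,0,1],[0.013,0.003,-0.3,0,1],[0.013,0.003,-0.38,0,1],[0.013,0.003,-0.45,0,1],[0.013,0.003,-0.5,0,1],[0.013,0.003,-0.55,0,1],[0.013,0.003,-0.59,0,1],[0.013,0.003,-0.59,0,1],[0.013,0.003,-0.59,0,1]]]' 40
```

```text
t: 21.9
position: [0.6172, -0.0556, 0.0665]
tcp_rot: [0.0, 0.675, 0.738, 0.0]
ft_force: [-0.6, 0.2, -1.2]
grip_width: 0.0444
```

```bash
python3 -m inch '[[[0,0,0,0,0],[0,0,0,0,-0.5],[0,0,0,0,-1],[0,0,0,0,-1],[0,0,0,0,-1],[0,0,0.3,0,-1],[0,0,0.6,0,-1],[0,0,0.9,0,-1],[0,0,1,0,-1],[0,0,1,0,-1]]]' 40
python3 -m inch '[[[-0.2,-0.2,0,0,-1],[-0.4,-0.4,0,0,-1],[-0.6,-0.6,0,0,-1],[-0.8,-0.8,0,0,-1],[-1,-1,0,0,-1],[-1,-1,0,0,-1],[-1,-1,0,0,-1]]]' 40
python3 -m inch '[[[-0.07,-0.2,-0.1,0,-1],[-0.07,-0.4,-0.2,0,-1],[-0.07,-0.48,-0.3,0,-1],[-0.07,-0.48,-0.33,0,-1],[-0.07,-0.48,-0.33,0,-1]]]' 40
python3 - <<'E'
from h import *
im,inf=snap('wrist','w12.png'); print(ctrl.sense()['position'],ctrl.sense()['grip_width'])
big=im[:,:,::-1].copy()
def cyl(x,y,z,r,col):
    pts=np.array([proj(inf,[x+r*np.cos(a),y+r*np.sin(a),z]) for a in np.linspace(0,6.28,40)]).astype(int); cv2.polylines(big,[pts],True,col,1)
cyl(.455,-.2776,.094,.022,(0,0,255));cyl(.455,-.2776,.014,.023,(0,0,255))
cyl(.6155,-.0554,.108,.022,(0,255,0));
cv2.imwrite('pics/w12b.png',big)
snap('scene','s5.png')
E
```

```text
t: 22.9
position: [0.6192, -0.056, 0.2201]
tcp_rot: [0.003, 0.675, 0.738, 0.002]
ft_force: [0.0, -0.7, 0.1]
grip_width: 0.0852
t: 23.6
position: [0.4659, -0.2055, 0.2149]
tcp_rot: [-0.001, 0.676, 0.737, 0.0]
ft_force: [-0.1, 0.5, -0.2]
grip_width: 0.0853
t: 24.1
position: [0.4564, -0.2758, 0.1654]
tcp_rot: [-0.002, 0.675, 0.738, 0.0]
ft_force: [0.6, -0.3, 0.3]
grip_width: 0.0855
[ 0.45673069 -0.27595874  0.16628332] 0.08552523022233521
```

View pics/w12b.png

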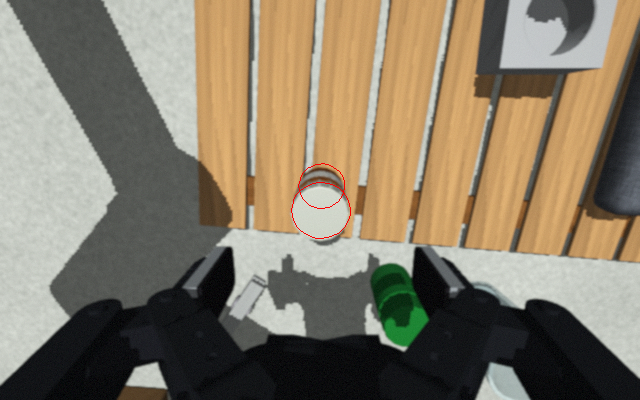

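View pics/s5.png

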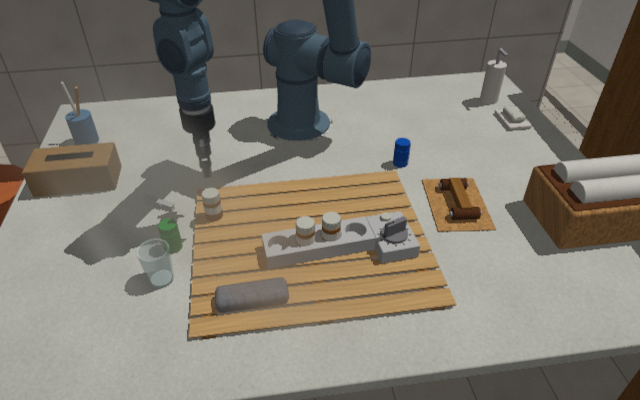

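```bash
python3 -m inch '[[[-0.01,-0.01,-0.2,0,-1],[-0.01,-0.01,-0.4,0,-1],[-0.01,-0.01,-0.6,0,-1],[-0.01,-0.01,-0.75,0,-1],[-0.01,-0.01,-0.79,0,-1],[-0.01,-0.01,-0.79,0,-1],[-0.01,-0.01,-0.79,0,1],[-0.01,-0.01,-0.79,0,1],[-0.01,-0.01,-0.79,0,1],[-0.01,-0.01,-0.79,0,1]]]' 40
python3 -m inch '[[[0,0,0,0,1],[0,0,0,0,1],[0,0,0.2,0,1],[0,0,0.4,0,1],[0,0,0.6,0,1],[0,0,0.7,0,1],[0,0,0.7,0,1],[0,0,0.7,0,1]]]' 40
python3 -m inch '[[[0.2,0.2,0,0,1],[0.4,0.4,0,0,1],[0.6,0.6,0,0,1],[0.8,0.8,0,0,1],[1,1,0,0,1],[1,1,0,0,1],[1,1,0,0,1],[1,1,0,0,1]]]' 40
python3 - <<'E'
from h import *
im,inf=snap('wrist','w13.png'); print(ctrl.sense()['position'],ctrl.sense()['grip_width'])
P=ctrl.sense()['position']
big=im[:,:,::-1].copy()
def cyl(x,y,z,r,col):
    pts=np.array([proj(inf,[x+r*np.cos(a),y+r*np.sin(a),z]) for a in np.linspace(0,6.28,40)]).astype(int); cv2.polylines(big,[pts],True,col,1)
for dz,r in [(.044,.022),(-.036,.023)]: cyl(P[0],P[1],P[2]+dz,r,(0,0,255))
for w in [(.6212,-.1192)]: cyl(*w,.054,.026,(0,255,0))
for w in [(.6155,-.0554),(.6098,.0083)]: cyl(*w,.108,.022,(0,255,0))
cv2.imwrite('pics/w13b.png',big)
E
```

```text
t: 25.2
position: [0.4559, -0.2799, 0.0499]
tcp_rot: [0.001, 0.675, 0.738, 0.0]
ft_force: [-1.4, 1.6, 5.6]
grip_width: 0.0449
t: 26.0
position: [0.455, -0.2791, 0.1532]
tcp_rot: [0.0, 0.675, 0.738, 0.0]
ft_force: [-0.1, 0.5, -1.6]
grip_width: 0.045
t: 26.8
position: [0.6036, -0.1295, 0.152]
tcp_rot: [-0.001, 0.675, 0.738, -0.001]
ft_force: [0.1, 0.7, -1.0]
grip_width: 0.0446
[ 0.60362675 -0.12981596  0.15239679] 0.044505484658293425
```

View pics/w13b.png

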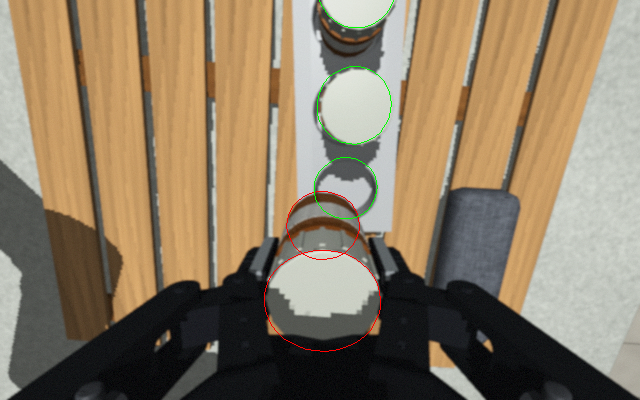

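```bash
python3 -m inch '[[[0.115,0.064,0,0,1],[0.115,0.064,-0.1,0,1],[0.115,0.064,-0.2,0,1],[0.115,0.064,-0.3,0,1],[0.115,0.064,-0.4,0,1],[0.115,0.064,-0.46,0,1],[0.115,0.064,-0.52,0,1],[0.115,0.064,-0.56,0,1],[0.115,0.064,-0.59,0,1],[0.115,0.064,-0.59,0,1]]]' 40
```

```text
t: 27.85
position: [0.6222, -0.1195, 0.0646]
tcp_rot: [-0.0, 0.675, 0.738, -0.0]
ft_force: [0.8, -0.7, -0.7]
grip_width: 0.0446
```

```bash
python3 -m inch '[[[0,0,0,0,0],[0,0,0,0,-0.5],[0,0,0,0,-1],[0,0,0,0,-1],[0,0,0,0,-1],[0,0,0.3,0,-1],[0,0,0.6,0,-1],[0,0,0.9,0,-1],[0,0,1,0,-1],[0,0,1,0,-1]]]' 40
python3 -m inch '[[[-0.05,0.2,0.1,0,-1],[-0.05,0.4,0.1,0,-1],[-0.05,0.6,0.15,0,-1],[-0.05,0.8,0.15,0,-1],[-0.05,1,0.15,0,-1],[-0.05,1,0.15,0,-1],[-0.05,1,0.15,0,-1]]]' 40
python3 - <<'E'
from h import *
im,inf=snap('wrist','w14.png'); print(ctrl.sense()['position'],ctrl.sense()['grip_width'])
big=im[:,:,::-1].copy()
def cyl(x,y,z,r,col):
    pts=np.array([proj(inf,[x+r*np.cos(a),y+r*np.sin(a),z]) for a in np.linspace(0,6.28,40)]).astype(int); cv2.polylines(big,[pts],True,col,1)
for w in [(.6212,-.1192),(.6155,-.0554),(.6098,.0083)]: cyl(*w,.108,.022,(0,255,0))
cyl(.6357,.1587,.062,.032,(0,0,255));cyl(.575,.153,.062,.013,(0,0,255))
cv2.imwrite('pics/w14b.png',big)
s,_=snap('scene','s6.png'); crop(s,180,150,440,280,3,'s6c.png')
E
```

```text
t: 28.85
position: [0.6245, -0.1201, 0.2187]
tcp_rot: [0.003, 0.675, 0.738, 0.002]
ft_force: [-0.3, -0.4, -0.0]
grip_width: 0.0856
t: 29.55
position: [0.6139, 0.0311, 0.2355]
tcp_rot: [-0.001, 0.675, 0.738, -0.001]
ft_force: [0.2, 0.1, 0.6]
grip_width: 0.0858
[0.61407534 0.03027848 0.23577276] 0.08555961509090414
```

View pics/w14b.png

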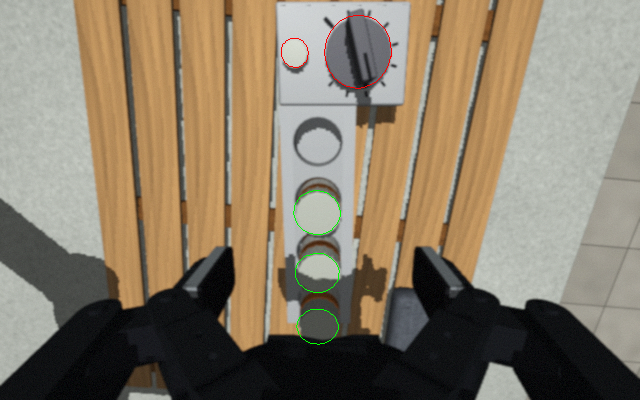

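View pics/s6c.png

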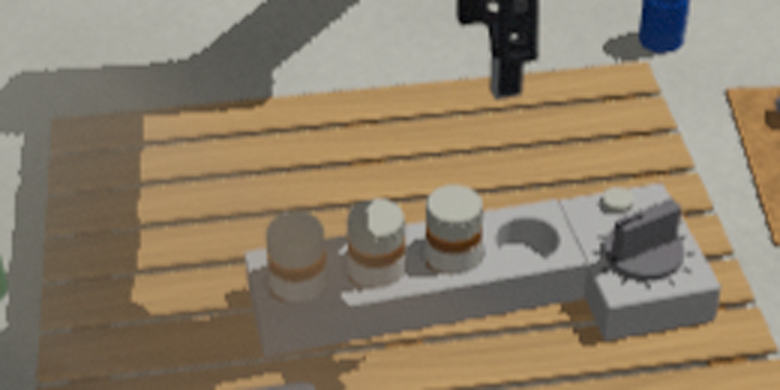

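```bash
python3 -m inch '[[[0.05,0.2,0,0.06,-1],[0.1,0.4,0,0.12,-1],[0.14,0.6,-0.1,0.167,-1],[0.14,0.75,-0.2,0.167,-1],[0.14,0.85,-0.3,0.167,-1],[0.14,0.85,-0.4,0.167,-1],[0.14,0.85,-0.4,0.167,-1],[0.14,0.85,-0.4,0.167,-1]]]' 40
python3 - <<'E'
from h import *
im,inf=snap('wrist','w15.png'); P=ctrl.sense()['position'];print(P,ctrl.sense()['tcp_rot'])
big=im[:,:,::-1].copy()
def cyl(x,y,z,r,col):
    pts=np.array([proj(inf,[x+r*np.cos(a),y+r*np.sin(a),z]) for a in np.linspace(0,6.28,40)]).astype(int); cv2.polylines(big,[pts],True,col,1)
c=np.array([.6357,.1575]); cyl(*c,.062,.032,(0,0,255)); cyl(.575,.152,.062,.013,(0,0,255))
a=np.radians(-70); d=np.array([np.cos(a),np.sin(a)])*.028; n=np.array([-d[1],d[0]])/4
q=np.array([proj(inf,[*(c+v),.098]) for v in (d+n,d-n,-d-n,-d+n)]).astype(int); cv2.polylines(big,[q],True,(0,255,0),1)
print(proj(inf,[P[0],P[1],.098]))
cv2.imwrite('pics/w15b.png',cv2.resize(big[0:400,180:460],None,fx=1.5,fy=1.5,interpolation=cv2.INTER_CUBIC))
E
```

```text
t: 30.45
position: [0.6356, 0.1568, 0.177]
tcp_rot: [-0.0, 0.573, 0.819, -0.0]
ft_force: [0.9, -0.0, 0.9]
grip_width: 0.0855
[0.63614722 0.15693058 0.17783301] [2.30047078e-04 5.73385356e-01 8.19285768e-01 1.06426142e-04]
(np.float64(323.9442476473719), np.float64(206.00824457130875))
```

View pics/w15b.png

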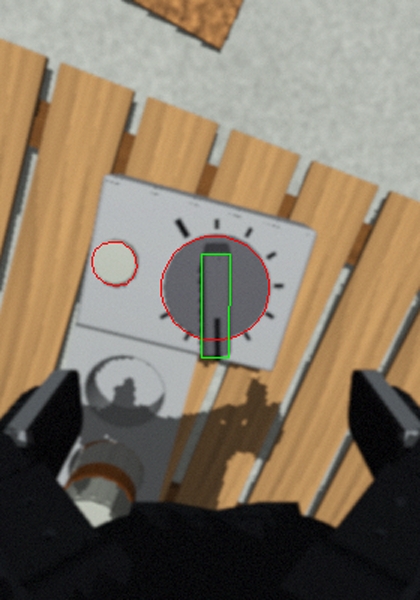

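```bash
python3 -m inch '[[[0,0.003,-0.2,0,-1],[0,0.003,-0.4,0,-1],[0,0.003,-0.6,0,-1],[0,0.003,-0.7,0,-1],[0,0.003,-0.715,0,-1],[0,0.003,-0.715,0,-1],[0,0.003,-0.715,0,0.6],[0,0.003,-0.715,0,1],[0,0.003,-0.715,0,1],[0,0.003,-0.715,0,1]]]' 40
python3 -m inch '[[[0,0,0,0,1],[0,0,0,0,1],[0,0,0,0,1],[0,0,0,0,1]]]' 40
```

```text
t: 31.5
position: [0.6362, 0.1586, 0.0708]
tcp_rot: [0.0, 0.573, 0.82, 0.0]
ft_force: [0.8, -0.5, 0.4]
grip_width: 0.0283
t: 31.9
position: [0.6358, 0.1585, 0.0706]
tcp_rot: [0.0, 0.573, 0.82, 0.0]
ft_force: [-1.9, -0.2, 4.9]
grip_width: 0.0129
```

```bash
python3 -m inch '[[[0,0,0,0.07,1],[0,0,0,0.14,1],[0,0,0,0.21,1],[0,0,0,0.28,1],[0,0,0,0.35,1],[0,0,0,0.42,1],[0,0,0,0.49,1],[0,0,0,0.56,1],[0,0,0,0.63,1],[0,0,0,0.67,1]]]' 40
python3 -m inch '[[[0,0,0,0.07,1],[0,0,0,0.14,1],[0,0,0,0.21,1],[0,0,0,0.28,1],[0,0,0,0.35,1],[0,0,0,0.42,1],[0,0,0,0.49,1],[0,0,0,0.56,1],[0,0,0,0.63,1],[0,0,0,0.67,1]]]' 40
python3 -m inch '[[[0,0,0,0,1],[0,0,0,0,1],[0,0,0,0,1]]]' 40
python3 - <<'E'
from h import *
r=ctrl.sense()['tcp_rot']; print(2*np.degrees(np.arctan2(r[2],r[1])), ctrl.sense()['ft_torque'],ctrl.sense()['qpos'])
E
```

```text
t: 32.9
position: [0.6361, 0.1587, 0.0705]
tcp_rot: [0.0, 0.082, 0.997, 0.0]
ft_force: [-0.9, -0.2, 3.7]
grip_width: 0.0134
t: 33.9
position: [0.6359, 0.159, 0.0705]
tcp_rot: [0.0, -0.43, 0.903, 0.0]
ft_force: [-2.5, 0.9, 3.9]
grip_width: 0.0133
t: 34.2
position: [0.6359, 0.159, 0.0706]
tcp_rot: [0.0, -0.428, 0.904, 0.0]
ft_force: [-1.5, 1.2, 4.3]
grip_width: 0.0134
230.64171729321197 [0.26650926 0.3307648  0.00410946] [ 0.14781128  0.62102205  0.0523682   1.00145836  0.00104092 -0.73605307]
```

```bash
python3 -m inch '[[[0,0,0,0,0.5],[0,0,0,0,-1],[0,0,0,0,-1],[0,0,0,0,-1],[0,0,0,0,-1],[0,0,0,0,-1],[0,0,0.3,0,-1],[0,0,0.6,0,-1],[0,0,0.8,0,-1],[0,0,0.8,0,-1]]]' 40
python3 - <<'E'
from h import *
t,_=snap('top','t7.png');crop(t,230,100,430,250,4,'t7c.png')
s,_=snap('scene','s7.png');crop(s,340,180,440,280,6,'s7c.png')
w,_=snap('wrist','w16.png')
E
```

```text
t: 35.2
position: [0.6391, 0.159, 0.1963]
tcp_rot: [0.005, -0.428, 0.904, -0.002]
ft_force: [0.6, 0.3, -0.5]
grip_width: 0.0853
```

View pics/w16.png

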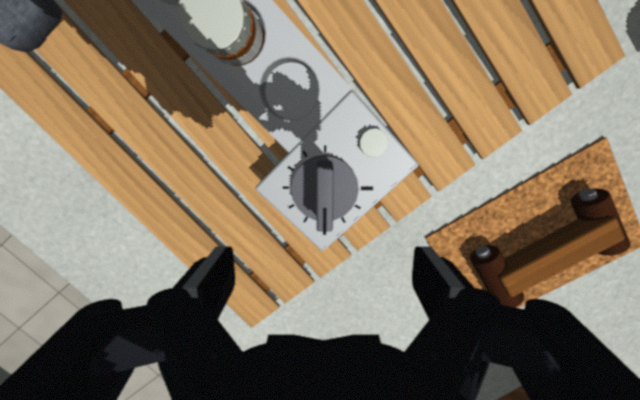

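View pics/s7c.png

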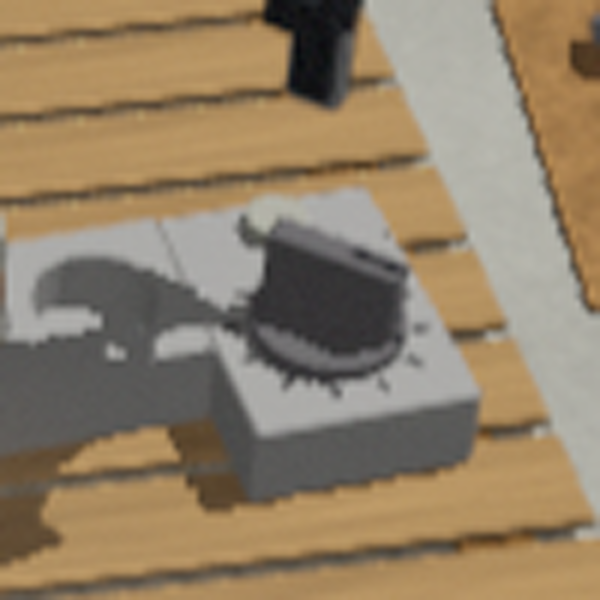

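View pics/s7.png

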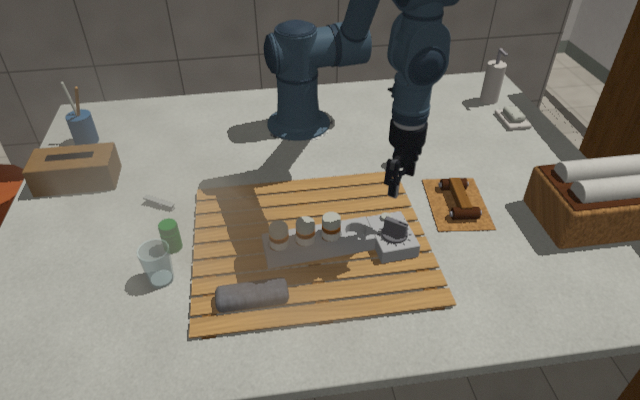

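View pics/t7.png

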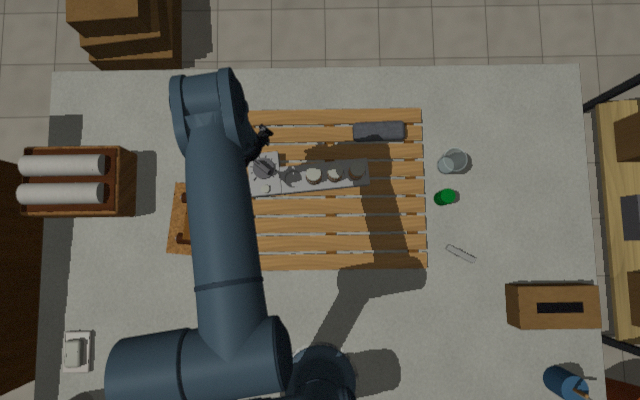

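```bash
python3 -m inch '[[[-0.15,-0.02,0,-0.09,1],[-0.3,-0.04,0,-0.18,1],[-0.41,-0.047,0,-0.27,1],[-0.41,-0.047,0,-0.36,1],[-0.41,-0.047,-0.1,-0.45,1],[-0.41,-0.047,-0.3,-0.505,1],[-0.41,-0.047,-0.5,-0.505,1],[-0.41,-0.047,-0.65,-0.505,1],[-0.41,-0.047,-0.65,-0.505,1],[-0.41,-0.047,-0.65,-0.505,1]]]' 40
python3 - <<'E'
from h import *
w,inf=snap('wrist','w17.png'); P=ctrl.sense()['position']; print(P,proj(inf,P),proj(inf,[.575,.152,.062]))
s,_=snap('scene','s8.png');crop(s,340,150,440,260,6,'s8c.png')
E
```

```text
t: 36.35
position: [0.5728, 0.1512, 0.0913]
tcp_rot: [-0.002, -0.046, 0.999, -0.0]
ft_force: [1.0, 0.2, 0.1]
grip_width: -0.0002
[0.57404824 0.15138505 0.09261959] (np.float64(324.0514800300312), np.float64(254.99029161127342)) (np.float64(324.72157078463823), np.float64(234.09195311825763))
```

View pics/w17.png

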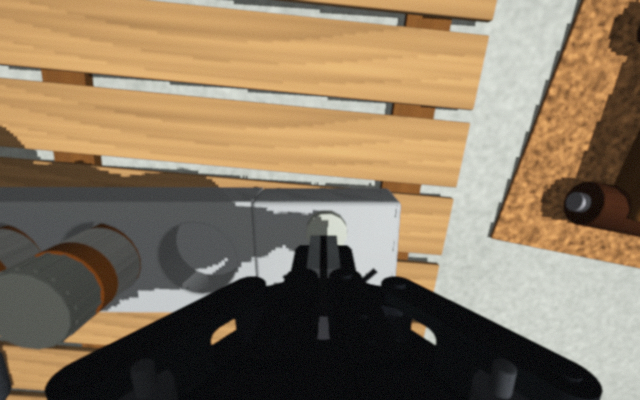

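View pics/s8c.png

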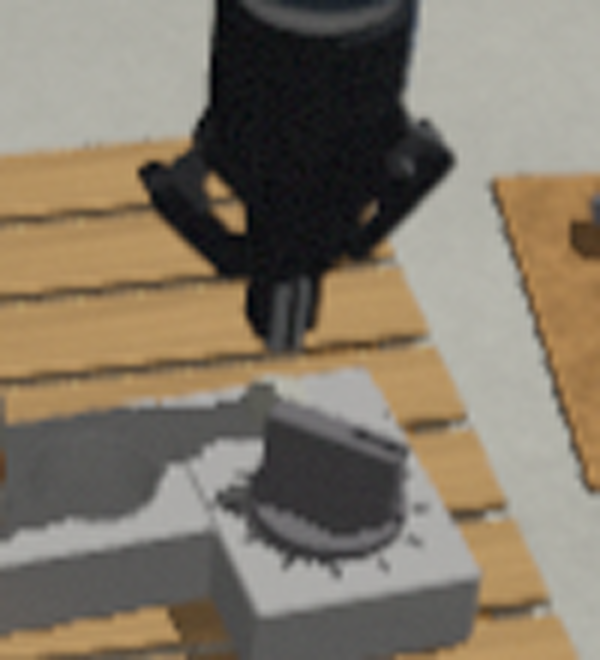

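```bash
python3 -m inch '[[[0.005,0.004,-0.1,0,1],[0.005,0.004,-0.16,0,1],[0.005,0.004,-0.2,0,1],[0.005,0.004,-0.22,0,1],[0.005,0.004,-0.24,0,1],[0.005,0.004,-0.25,0,1],[0.005,0.004,-0.255,0,1],[0.005,0.004,-0.255,0,1],[0.005,0.004,-0.255,0,1]]]' 40
```

```text
t: 37.35
position: [0.5751, 0.152, 0.0568]
tcp_rot: [0.001, -0.046, 0.999, 0.0]
ft_force: [-5.7, -2.4, 15.2]
grip_width: 0.0004
```

```bash
python3 -m inch '[[[0,0,0,0,1],[0,0,0,0,1],[0,0,0.1,0,1],[0,0,0.3,0,1],[0,0,0.5,0,1],[0,0,0.7,0,1],[0,0,0.9,0,1],[0,0,1,0,1],[0,0,1,0,1]]]' 40
python3 -m inch '[[[-0.2,0,0.1,0,1],[-0.4,0,0.1,0,1],[-0.6,0,0.1,0,1],[-0.8,0,0.1,0,0],[-0.8,0,0.1,0,-1],[-0.8,0,0.1,0,-1],[-0.8,0,0.1,0,-1],[-0.8,0,0.1,0,-1]]]' 40
python3 - <<'E'
from h import *
s,_=snap('scene','s9.png');crop(s,250,170,450,280,4,'s9c.png')
t,_=snap('top','t9.png');crop(t,150,100,400,270,3,'t9c.png')
E
```

```text
t: 38.25
position: [0.577, 0.1523, 0.2075]
tcp_rot: [0.003, -0.046, 0.999, 0.0]
ft_force: [0.3, 0.5, -0.0]
grip_width: 0.0003
t: 39.05
position: [0.456, 0.152, 0.219]
tcp_rot: [0.0, -0.046, 0.999, 0.0]
ft_force: [0.1, -0.4, -0.1]
grip_width: 0.072
```

View pics/s9c.png

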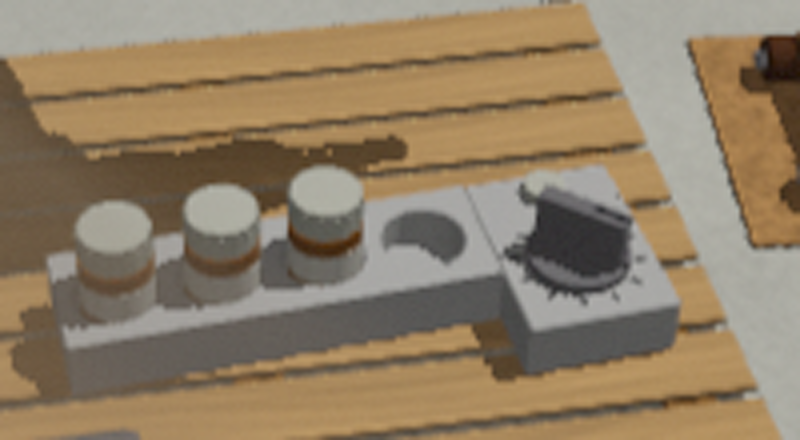

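View pics/s9.png

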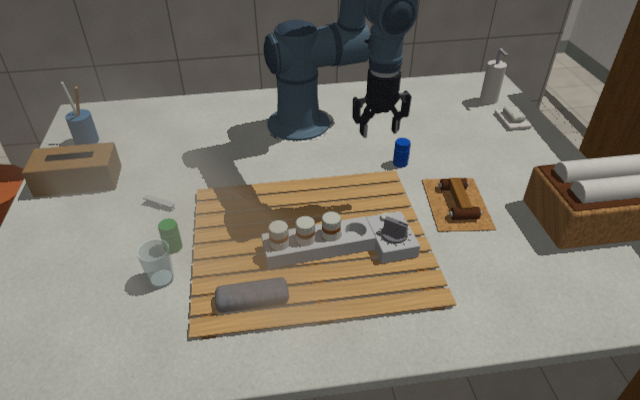

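View pics/t9c.png

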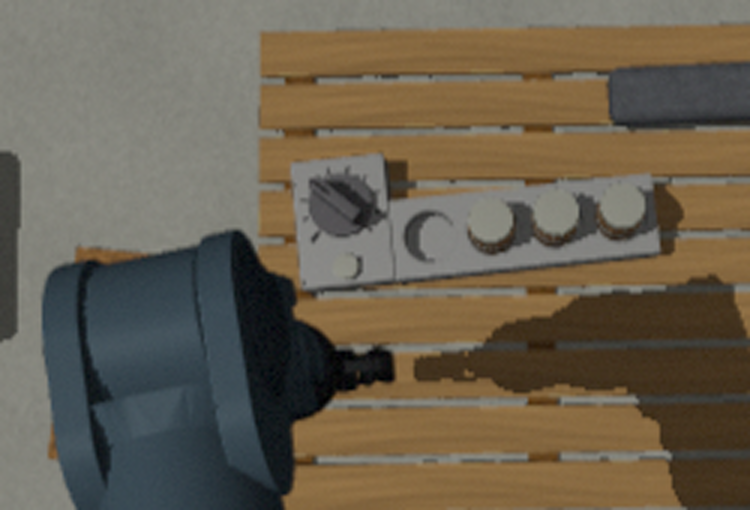

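```bash
python3 -c "
from cell import ctrl
print(ctrl.sense()['t']); print(ctrl.sign_off())"
```

```text
39.15
the job is handed in; nothing more can be done
None
```

The job is handed in at 39 s of the 208 s allowed. `sign_off` gives no verdict, so what follows is what my own checks showed.

- **Roller:** it stands on its rollers in the middle of the cork mat. I set it down within a few millimetres of the mat's measured centre.
- **Bottles:** there were three, and they now stand upright and fully down in wells 1, 2 and 3. The caps of 2 and 3 line up with the expected fully-down position to about 1 mm; bottle 1 went down to the same depth and looks level with them in the last picture.
- **Dial:** I turned it from rest 7 to rest 3. After I let go, the pointer sat 90° clockwise of the long zero mark, which is three clicks.
- **Start key:** I pressed it after the dial, until it stopped. The tool was at 56.8 mm, against 57 mm expected for fully down, with 15 N of reaction. In the last pictures it is up again.
- **Bystanders:** the tumbler, clip and spectacle case look unmoved in the last pictures, and the arm was clear of everything.

**Disagreement:** the top camera placed things about 4 to 5 mm off in y compared with the scene and wrist cameras. I used the scene and wrist values. I saw no bottle knocked aside at any time.

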